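Check the praline plate with the surface probe

TASK

Press the recorder's treadle fully down to its stop with the gripper and let it spring back up. Then lift the surface probe out of its stand and hold its tip inside the ring marked on the sloping white plate, with the probe square to the plate's face and pressed gently so that the sprung tip is pushed about half-way in, never hard. Finish while still holding it there, steady; do not touch the pralines on the plate, and leave everything else on the counter where it is.

Things in the scene. Friction and masses are not known exactly. Their poses are not given: they have to be found in the camera images.
- treadle (a joint): treadle of the recorder's switch, a hinged spring pedal: 0 rad = up (at rest), 0.20 rad = down on its stop. It needs about 3.5 N on the pad to start and 9 N at the stop, and springs back when let go.
- treadle_pad (a point): top centre of the black ribbed rubber pad (50 x 66 mm) at the free end of the steel treadle, 100 mm from its hinge; moves with it. At rest it is about 57 mm above the counter and the treadle slopes 0.20 rad; on the stop it is 20 mm lower and the treadle level. At rest x points level towards the hinge, y along the hinge. Fixed steel base 150 x 90 mm.
- stand: fixed dark wooden block 66 x 66 mm on a steel foot, top 72 mm above the counter, with one upright 15 mm through hole in the middle. Origin: under its centre, on the counter; z up.
- probe_grip (a point): centre of the surface probe's grey square handle, 24 x 24 mm, 50 mm tall; x and y square to its flat sides, z up from tip to handle. It is 95 mm above the tip, 33 mm above the underside of the 28 mm collar, 29 mm below the probe's top end. The probe stands upright in the stand's hole, the collar on the stand's top; below the collar 62 mm of 12 mm stem and 8 mm tip.
- probe: the surface probe itself, about 0.13 kg, 124 mm long; origin at the end of its sprung-out tip, z axis from tip to handle.
- probe_tip (a point): the very end of the rounded 8 mm sprung tip of the probe; moves into the stem as the tip is pressed in.
- plunger (a joint): how far the probe's sprung tip is pushed in (m): 0 = fully out, 0.012 = fully in. The spring pushes with about 1 N at the start and 5.3 N when fully in (350 N/m); at half-way about 3.2 N.
- spot (a point): centre of the marked spot, on the surface of the plate: a thin dark ring (23 mm outer, 18 mm inner diameter) in the free lane down the middle of the sloping white plate. Its z axis is square to the plate's face (outwards), x points up the slope, y along the plate. The face slopes 0.30 rad and its low edge is nearer the robot.
- plate: fixed white ceramic plate 200 mm (up the slope) x 290 mm on a steel riser, low rim 7 mm high all round; origin at the centre of its upper face, axes as the spot's; the spot lies 15 mm up the slope from it.
- pralines: the 15 fixed pralines on the plate, 28 x 28 x 20 mm each, in four columns 62 and 105 mm to either side of the plate's middle line; same frame as the plate. They may not be touched.
- jar: amber glass jar with steel cap, 64 mm across, 85 mm tall; stands on the counter, not part of the job; origin at its underside
- bowl: white ceramic bowl, 100 mm across, 45 mm tall; stands on the counter, not part of the job; origin at its underside
- cutter: thin steel ring cutter, 56 mm across, 30 mm tall; stands on the counter, not part of the job; origin at its underside
- spatula: spatula with dark wooden handle lying flat, 210 mm long; not part of the job
- giftbox: closed cardboard gift box, 124 x 94 x 46 mm; stands on the counter, not part of the job; origin at its underside
- beaker: steel beaker, 72 mm across, 90 mm tall; stands on the counter, not part of the job; origin at its underside
- stray: a single praline on the counter, 30 x 30 x 20 mm; stands on the counter, not part of the job; origin at its underside
Things that resemble listed ones, but are neither listed nor needed, are in the scene too. What is shaped like the probe but purple is not meant.

How it is judged (in metres and radians):
On the way, in this order (a step that is already met when the one before it is completed fails the run):
1. the treadle is pressed down to its stop by the gripper, the probe still in its stand (value of joint treadle above 0.18 rad and contact force between any of the arm, the fingers and treadle above 1 N and distance of probe from where it was at the start of the episode below 0.02 m), for 0.1 s.
2. the treadle is let up again (value of joint treadle below 0.05 rad), for 0.1 s.
3. the probe is lifted clear of its stand in the fingers (z of probe_tip in the frame of stand above 0.075 m and contact force between the fingers and probe above 1 N), for 0.1 s.
At the end, for the whole second after the job is handed in: The fingers still hold the probe; its tip touches the plate within 9 mm of the ring's centre, the probe is within 0.15 rad of square to the plate's face, presses with 1 to 6 N and its tip is pushed in 2 to 10.5 mm of 12; the probe is steady (under 20 mm/s) and off its stand, the treadle is up (distance between probe_tip and spot below 0.009 m and angle between the z axis of probe and the z axis of spot, either way round below 0.15 rad and contact force between probe and plate between 1 and 6 N and value of joint plunger between 0.002 and 0.0105 m and contact force between the fingers and probe above 1 N and contact force between probe and stand below 0.2 N and value of joint treadle below 0.05 rad and linear speed of probe below 0.02 m/s); the arm keeps its last pose, push and grip.
It fails at once if a praline on the plate is touched (over 0.5 N) (contact force between pralines and anything else above 0.5 N).
It fails at once if the probe is pressed on the plate with more than 15 N (contact force between probe and plate above 15 N).
It fails at once if another thing on the counter is moved by more than 30 mm (distance of any of jar, bowl, cutter, spatula, giftbox, beaker, stray from where it was at the start of the episode above 0.03 m).
It also fails if it takes over 53 s, if anything falls off the work surface, if the arm or the gripper's body presses on something with over 40 N, if the wrist force passes 120 N, or if a joint passes its speed limit or range.

ROBOT

A 7-joint arm with a two-finger parallel gripper is mounted at the origin on the work surface. World frame = base frame: x ahead of the robot, y to its left, z up, the work surface at z = 0. Lengths are in mm, angles in rad, forces in N, time in s.
With the tool pointing down it reaches from about 350 to 900 mm from the base axis. Payload 7.2 kg.
Tool frame: the origin (TCP) lies midway between the tips of the shut fingers; the grasp point (between the pads) lies 19 mm behind it; z points along the fingers, y is the direction in which the jaws open and shut (so a half turn about z gives the same grasp; the last joint's range is limited). The gripper opens to 88 mm and grips with 3 to 60 N. Pads are 20 mm wide; open, the fingers measure 115 mm over their backs; the gripper's body (75 mm by 178 mm) begins 61 mm behind the grasp point.
Start: joints at [1.06, 0.411, -0.013, 1.596, 0.006, 1.134, -0.082], TCP at [267.784, -564.731, 222.653] pointing down, gripper open.
Joint ranges: [-2.95, 2.95], [-0.29, 1.99], [-1.47, 1.44], [0.14, 2.54], [-1.03, 4.17], [0.13, 1.85], [-2.86, 2.86]. Speed limits (rad/s): [2.39, 2.39, 3.01, 3.01, 3.14, 3.14, 3.14].

INTERFACE

Orientations are given as [roll, pitch, yaw] about the fixed x, y, z axes, in that order (R = Rz(yaw) Ry(pitch) Rx(roll)).
In Python, from cell import status, imaging, hand_in gives the robot as it stands.
- The arm moves only by the tool jog_arm, never from a script. Its argument "steps" is a list of rows, each an object with "offset": the shift along the tool's x, y, z in cm, a list of three; "yaw": the turn about the tool's z in rad. A call has 1 to 12 rows; each row is the pose to reach, as a shift and turn from the pose measured when the call began, along the tool's axes at that moment; what a row does not reach only later rows make up. A row lasts 1/8 s, in which the tool goes at most 62.5 mm and 10.7 degrees, less where a joint would pass 70% of its speed; a pose out of reach is approached as far as the arm can. A call with a gripper value outside its range is refused whole. "grip" is the opening, from 0 (shut) to 1 (fully open), set as the call begins (left out, the last holds). The fingers move at their own pace and stop on an object; "newtons" is the grip in N (left out, the last holds). Time passes only in rows, so rows that repeat a pose let the fingers close. It gives the time, the measured TCP pose, the force and the opening at its end, in the units of the state.
- status.sense(): the state, without advancing time (a new reading comes with each control period).
- imaging.camera(name): name is "scene" or "top" or "wrist"; returns (picture, depth): 480x640x3 uint8, red, green, blue; 480x640 float32, mm along the optical axis (not along the pixel's ray), 0 where there is no reading.
- imaging.camera_info(name): a dict with "mtx" (3x3 intrinsics, pixels), "rvec" (rotation vector, rad) and "tvec" (3), from world to camera coordinates, as OpenCV has them; the wrist camera has in their place "mount" (4x4, takes a point from camera to tool coordinates, whose origin is the TCP and whose axes are the flange's). Camera axes: x right, y down, z forward; pixel columns grow to the right and rows downward; lengths in mm; the calibration is good to about 2 mm. A picture is of the moment at which its call begins: read the wrist's pose just before it. camera_info takes no time and is no camera call.
- hand_in(): hands the job in, once; it reports no verdict.
The state is a dict: "time": time; "qpos": joint angles; "dq": joint speeds; "joint_torque": joint torques, N m; "tool_pos": TCP position; "ee_rot": TCP orientation; "wrist_force": force on the tool from outside, world axes, zero at the start; "torque": the same for the moment, N m; "grip_width": finger opening in mm.
Only numpy, scipy, OpenCV 4.12 (cv2) and the standard library are available. Lean on these libraries where they do the work, as an engineer would, in place of code of your own. Each camera call takes 0.05 s, during which the arm holds its last target. There are 200 camera calls.

## Working session

There is one attempt and no reset: what is moved stays moved. The work goes in short steps, Python scripts to look and compute and a tool call to move; the robot and the scene stay as the last step left them, time stands still between calls to the robot, and variables do not carry over. Pictures are saved under pics/ and viewed, about 8 in all and at most 12, crops included, and the job is handed in when it is done.

Besides the shell and the picture viewer there is one more tool, called after "Request:" as name([rows], argument=value, ...), one row to a line, values as JSON. jog_arm: Moves the arm, as the interface text tells. Its arguments: {"type":"object","properties":{"steps":{"type":"array","items":{"type":"object","properties":{"offset":{"type":"array","items":{"type":"number"}},"yaw":{"type":"number"}}}},"grip":{"type":"number"},"newtons":{"type":"number"}},"required":["steps"]}

```bash
ls; mkdir -p pics; cat > h.py <<'E'
import numpy as np, cv2
from cell import status, imaging
from scipy.spatial.transform import Rotation as R
def cam(n):
    i=imaging.camera_info(n); K=np.array(i["mtx"])
    if n=="wrist":
        s=status.sense(); T=np.eye(4); T[:3,:3]=R.from_euler('xyz',s["ee_rot"]).as_matrix(); T[:3,3]=s["tool_pos"]
        W=T@np.array(i["mount"])
    else:
        E=np.eye(4); E[:3,:3]=R.from_rotvec(np.ravel(i["rvec"])).as_matrix(); E[:3,3]=np.ravel(i["tvec"]); W=np.linalg.inv(E)
    return K,W
def shot(n):
    K,W=cam(n); p,d=imaging.camera(n); np.savez(f"{n}.npz",p=p,d=d,K=K,W=W); return p,d,K,W
def load(n):
    z=np.load(f"{n}.npz"); return z["p"],z["d"],z["K"],z["W"]
def cloud(d,K,W):
    v,u=np.mgrid[:d.shape[0],:d.shape[1]]; d=d.astype(float)
    c=np.stack([(u-K[0,2])/K[0,0]*d,(v-K[1,2])/K[1,1]*d,d],-1)
    P=c@W[:3,:3].T+W[:3,3]; P[d==0]=np.nan; return P
def save(p,f): cv2.imwrite("pics/"+f,p[...,::-1])
E
python3 - <<'E'
from h import *
print(status.sense())
for n in("scene","top"):
    p,d,K,W=shot(n); save(p,n+"1.png"); print(n,K[0,0],W.round(2))
E
```

```text
pics
{'time': 0.0, 'qpos': array([ 1.05980029,  0.41187583, -0.01268684,  1.59705538,  0.00559321,
        1.13428851, -0.08220731]), 'dq': array([ 0.00019586, -0.00030492, -0.00070011, -0.00019207,  0.00021489,
        0.00136797,  0.00129277]), 'joint_torque': array([-6.78523302e-04, -5.87947369e+01,  6.41368870e-01, -2.91076005e+01,
       -5.38023748e-02,  1.81859953e-02,  1.65846227e-04]), 'tool_pos': array([ 267.52347776, -564.28617311,  221.81957084]), 'ee_rot': array([-3.14000539e+00,  1.16914648e-04,  4.42787558e-01]), 'wrist_force': array([ 0.40972729, -0.40032749,  0.2053533 ]), 'torque': array([ 0.05565635,  0.0794874 , -0.02478455]), 'grip_width': 87.38570878260641}
scene 478.37754778018154 [[ 2.20000e-01  7.90000e-01 -5.70000e-01  1.30817e+03]
 [ 9.80000e-01 -1.80000e-01  1.30000e-01 -1.80630e+02]
 [ 0.00000e+00 -5.90000e-01 -8.10000e-01  1.13908e+03]
 [ 0.00000e+00  0.00000e+00  0.00000e+00  1.00000e+00]]
top 503.6203233217102 [[-1.00000e-02 -1.00000e+00  8.00000e-02  4.18710e+02]
 [-1.00000e+00  1.00000e-02  2.00000e-02 -2.34700e+01]
 [-2.00000e-02 -8.00000e-02 -1.00000e+00  1.66019e+03]
 [ 0.00000e+00  0.00000e+00  0.00000e+00  1.00000e+00]]
```

View pics/scene1.png

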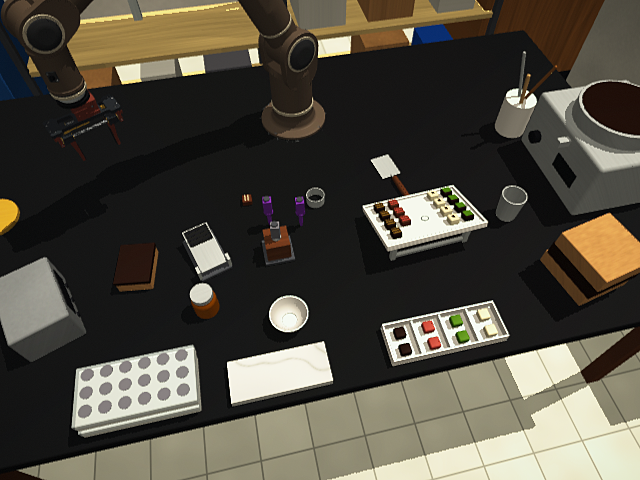

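View pics/top1.png

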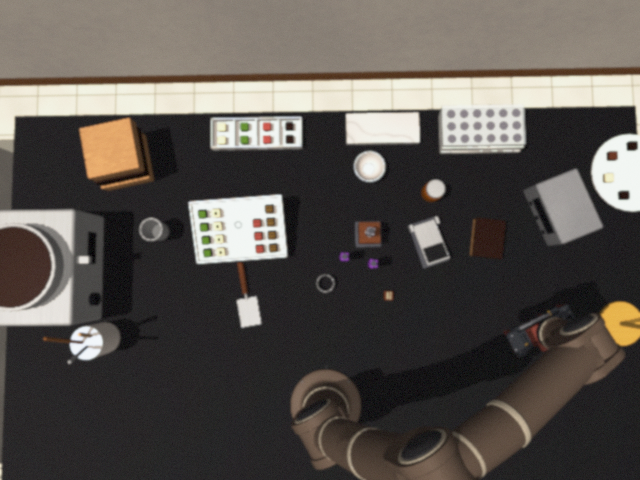

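The scene view shows the treadle at about (205,248) with its pad at (200,236). The probe is in its stand at (277,240), with two purple decoys at (267,207) and (300,208), and the ring is at (425,217). The top view shows the ring at (238,225), the stand at (369,233) and the treadle at (430,240). Next I'll zoom in and take depth measurements.

```bash
python3 - <<'E'
from h import *
p,d,K,W=load("scene"); p2,d2,K2,W2=load("top")
a=cv2.resize(p[180:300,165:325],None,fx=4,fy=4,interpolation=cv2.INTER_CUBIC)
save(a,"crop1.png")
P=cloud(d,K,W); P2=cloud(d2,K2,W2)
pr=lambda u,v:print("scene",(u,v),P[v,u].round(1),p[v,u])
for q in [(200,232),(202,245),(208,258),(195,228),(213,268),(275,225),(275,234),(290,240),(265,240),(280,255),(425,217),(425,230),(425,200),(315,190)]: pr(*q)
for q in [(430,228),(433,245),(438,258),(369,233),(360,240),(380,225),(371,231),(238,225),(238,210),(238,250)]:
    print("top",q,P2[q[1],q[0]].round(1),p2[q[1],q[0]])
b=cv2.resize(p2[190:280,340:460],None,fx=5,fy=5,interpolation=cv2.INTER_CUBIC); save(b,"crop2.png")
E
```

```text
scene (200, 232) [ 475.  -349.2   55.9] [25 25 25]
scene (202, 245) [ 513.7 -348.3   46.8] [218 216 202]
scene (208, 258) [ 553.9 -336.9   38. ] [218 218 202]
scene (195, 228) [ 464.7 -360.4   64.3] [22 21 18]
scene (213, 268) [ 580.2 -328.1   24.7] [36 38 38]
scene (275, 225) [ 555.8 -144.5  134.5] [75 76 76]
scene (275, 234) [ 559.3 -148.    99.8] [50 48 48]
scene (290, 240) [ 525.3 -106.6   10.6] [ 94  99 100]
scene (265, 240) [ 552.7 -176.7   71.5] [59 31 15]
scene (280, 255) [ 583.6 -143.8   32. ] [41 23 12]
scene (425, 217) [577.4 271.   76.9] [251 253 243]
scene (425, 230) [625.9 252.   86.2] [246 248 237]
scene (425, 200) [498.5 304.2  49.2] [224 225 198]
scene (315, 190) [3.679e+02 3.000e-01 2.360e+01] [83 83 77]
top (430, 228) [ 562.5 -344.4   33.6] [204 198 194]
top (433, 245) [ 506.4 -348.8   52.1] [119 117 113]
top (438, 258) [ 464.6 -361.5   61.4] [63 64 62]
top (369, 233) [ 541.2 -140.1  128.3] [117 111 116]
top (360, 240) [ 523.5 -115.3   77.4] [125  74  50]
top (380, 225) [ 576.7 -185.8    8.2] [67 42 31]
top (371, 231) [ 546.9 -146.   132.4] [93 91 94]
top (238, 225) [576.1 270.3  74.4] [240 244 241]
top (238, 210) [622.4 268.   87.3] [242 246 244]
top (238, 250) [497.8 274.1  52.8] [243 246 244]
```

View pics/crop1.png

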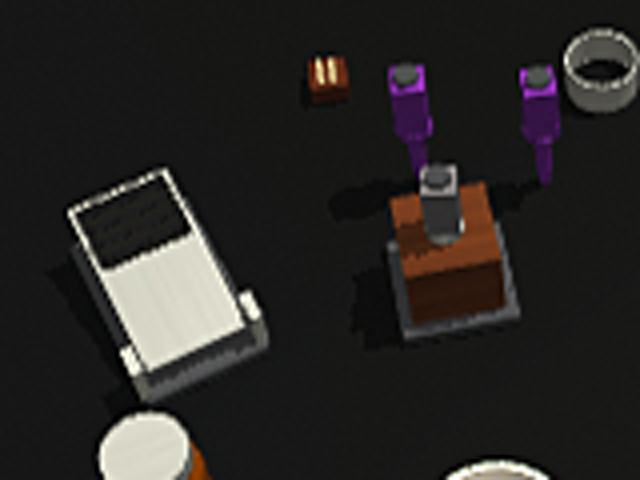

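View pics/crop2.png

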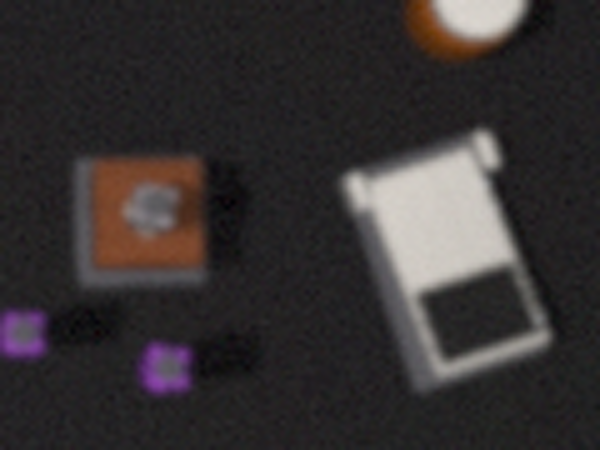

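Crop 1 shows the pad centre at about scene (198.7,235.5) and the handle top at (274.5,223.7). In crop 2 the handle looks slightly turned and the decoys stand below-left of the stand. The jog can't tilt the tool, so the 0.3 rad tilt has to come from pivoting the probe about the jaw axis. I can do that against the stand's hole while it is lightly gripped. Next I'll get the numbers.

```bash
cat >> h.py <<'E'
def ray(u,v,K,W,z):
    c=W[:3,:3]@np.array([(u-K[0,2])/K[0,0],(v-K[1,2])/K[1,1],1.]); return W[:3,3]+c*(z-W[2,3])/c[2]
E
python3 - <<'E'
from h import *
p,d,K,W=load("scene"); p2,d2,K2,W2=load("top")
P=cloud(d,K,W); P2=cloud(d2,K2,W2)
# pad corners & treadle corners in crop1
c1=lambda x,y:(165+(x+.5)/4-.5,180+(y+.5)/4-.5); c2=lambda x,y:(340+(x+.5)/5-.5,190+(y+.5)/5-.5)
for x,y,z in [(78,213,62),(165,175,62),(190,232,52),(105,270,52),(135,222,57)]: print("S pad",ray(*c1(x,y),K,W,z).round(1))
for x,y,z in [(418,295,52),(508,268,52),(535,330,62),(443,362,62),(477,313,57)]: print("T pad",ray(*c2(x,y),K2,W2,z).round(1))
for x,y in [(391,200),(486,183),(504,260),(404,278)]: print("S stand",ray(*c1(x,y),K,W,72).round(1))
for x,y in [(93,157),(203,157),(205,268),(93,270)]: print("T stand",ray(*c2(x,y),K2,W2,72).round(1))
print("S top",ray(*c1(438,175),K,W,134)); print("T top",ray(*c2(154,203),K2,W2,134))
# high points of probe region
for n,Q,im in(("S",P,p),("T",P2,p2)):
    m=(abs(Q[...,0]-545)<45)&(abs(Q[...,1]+140)<45)&(Q[...,2]>110)
    q=Q[m]; print(n,"probe",m.sum(),np.median(q,0).round(1),q[:,2].max()); m2=m&(Q[...,2]>125); print(cv2.minAreaRect(Q[m2][:,:2].astype(np.float32)))
    hs=cv2.cvtColor(im,cv2.COLOR_RGB2HSV); pu=((hs[...,0]>130)&(hs[...,0]<160)&(hs[...,1]>120)&(Q[...,2]>20)).astype(np.uint8)
    nl,lab,st,ce=cv2.connectedComponentsWithStats(pu)
    for i in range(1,nl):
        if st[i,4]>8: q=Q[lab==i]; print(n,"purple",np.nanmedian(q,0).round(1),np.nanmax(q[:,2]).round(1))
    # plate plane
    wh=(im.min(-1)>200)&(abs(Q[...,0]-565)<75)&(abs(Q[...,1]-270)<25)
    q=Q[wh]; c=np.median(q,0); 
    for _ in range(3):
        u,s,vt=np.linalg.svd(q-q.mean(0)); r=(q-q.mean(0))@vt[2]; q=q[abs(r)<6]
    nrm=vt[2]*np.sign(vt[2][2]); print(n,"plate",len(q),q.mean(0).round(1),nrm.round(3),"slope",np.arccos(nrm[2]),"az",np.arctan2(-nrm[1],-nrm[0]))
    u0,v0=(425,217) if n=="S" else (238,225)
    g=cv2.cvtColor(im,cv2.COLOR_RGB2GRAY)[v0-9:v0+10,u0-9:u0+10].astype(int); print(g[4:15,3:16])
    w=np.clip(np.median(g)-12-g,0,None); yy,xx=np.mgrid[:19,:19]; w=w*(np.hypot(xx-9,yy-9)<7); uu=(w*xx).sum()/w.sum()+u0-9; vv=(w*yy).sum()/w.sum()+v0-9
    k,Wm=(K,W) if n=="S" else (K2,W2)
    cc=Wm[:3,:3]@np.array([(uu-k[0,2])/k[0,0],(vv-k[1,2])/k[1,1],1]); t=((q.mean(0)-Wm[:3,3])@nrm)/(cc@nrm); print("ring",uu,vv,(Wm[:3,3]+cc*t).round(1))
    pl=((im.min(-1)>170)&(Q[...,2]>30)&(abs(Q[...,0]-565)<130)&(abs(Q[...,1]-270)<170)).astype(np.uint8)
    print("plate rect",cv2.minAreaRect(Q[pl>0][:,:2].astype(np.float32)))
E
```

```text
S pad [ 473.1 -391.2   62. ]
S pad [ 453.3 -330.    62. ]
S pad [ 498.8 -318.4   52. ]
S pad [ 517.8 -377.7   52. ]
S pad [ 485.6 -354.1   57. ]
T pad [ 495.3 -317.4   52. ]
T pad [ 511.8 -375.    52. ]
T pad [ 471.8 -388.7   62. ]
T pad [ 452.3 -330.2   62. ]
T pad [ 483.2 -353.5   57. ]
S stand [ 517.  -178.6   72. ]
S stand [ 517.1 -112.3   72. ]
S stand [ 583.2 -111.7   72. ]
S stand [ 582.8 -179.5   72. ]
T stand [ 584.2 -110.9   72. ]
T stand [ 583.3 -180.5   72. ]
T stand [ 513.  -180.3   72. ]
T stand [ 512.6 -109.7   72. ]
S top [ 549.71617504 -145.82112142  134.        ]
T top [ 549.21642652 -144.05349935  134.        ]
S probe 107 [ 556.6 -147.   126.6] 137.55888372543927
((550.2274169921875, -146.65443420410156), (21.506675720214844, 23.97962188720703), 81.25119018554688)
S purple [ 461.2 -154.4   92. ] 124.7
S purple [483.6 -66.8  92.7] 121.9
S plate 573 [567.6 270.   70.5] [-0.293 -0.026  0.956] slope 0.29827949161355977 az 0.08699942900861829
[[246 246 246 246 246 246 246 246 246 246 246 246 246]
 [246 246 246 246 246 246 246 246 246 246 246 246 246]
 [246 246 247 248 
[... 1059 characters left out ...]
 224 225 233 241 245 245 245]
 [244 240 233 222 220 224 225 224 225 232 240 244 245]
 [244 237 225 219 225 236 239 233 223 224 237 242 245]
 [244 236 223 222 234 242 243 238 227 223 234 242 245]
 [244 239 228 221 232 240 242 239 230 226 235 242 244]
 [245 242 233 222 227 233 236 233 225 227 236 244 245]
 [244 244 240 229 223 222 222 221 224 232 240 244 245]
 [244 245 243 239 233 226 225 227 235 239 244 244 245]
 [245 244 244 244 242 239 239 240 241 245 245 245 244]
 [245 245 244 244 245 243 243 243 244 244 245 245 245]]
ring 237.42586750788644 224.24921135646687 [578.6 272.3  73.8]
plate rect ((563.3103637695312, 271.37255859375), (192.22140502929688, 292.42327880859375), 3.5692496299743652)
```

Both views agree within about 4 mm:

| Item | Position / value |
|---|---|
| Pad | (484.5,-354,57) |
| Stand and probe | (549,-145.5) |
| Ring | (579,270,74) |
| Plate slope | 0.295 rad, as stated |
| Plate yaw | ≈0.06 rad |

I'll move above the pad with the fingers shut.

Request:
jog_arm([
  {"offset":[4,-1.4,0]},
  {"offset":[10,-3.4,0]},
  {"offset":[16,-5.4,2]},
  {"offset":[22,-7.4,5]},
  {"offset":[27,-9.1,8]},
  {"offset":[28.6,-9.7,11]},
  {"offset":[28.6,-9.7,13]},
  {"offset":[28.6,-9.7,13.5]},
  {"offset":[28.6,-9.7,13.5]},
], grip=0, newtons=20)

```text
$.steps[0]: bad value
```

Request:
jog_arm([
  {"offset":[4,-1.4,0],"yaw":0},
  {"offset":[10,-3.4,0],"yaw":0},
  {"offset":[16,-5.4,2],"yaw":0},
  {"offset":[22,-7.4,5],"yaw":0},
  {"offset":[27,-9.1,8],"yaw":0},
  {"offset":[28.6,-9.7,11],"yaw":0},
  {"offset":[28.6,-9.7,13],"yaw":0},
  {"offset":[28.6,-9.7,13.5],"yaw":0},
  {"offset":[28.6,-9.7,13.5],"yaw":0},
], grip=0, newtons=20)

```text
time: 1.23
tool_pos: [484.0, -354.5, 87.1]
ee_rot: [-3.14, 0.0, 0.442]
wrist_force: [-0.2, -0.1, -0.4]
grip_width: 2.1
```

Request:
jog_arm([
  {"offset":[0,0,1.5],"yaw":0},
  {"offset":[0,0,2.8],"yaw":0},
  {"offset":[0,0,3.6],"yaw":0},
  {"offset":[0,0,4.3],"yaw":0},
  {"offset":[0,0,4.8],"yaw":0},
  {"offset":[0,0,5.1],"yaw":0},
  {"offset":[0,0,5.1],"yaw":0},
])

```text
time: 2.1
tool_pos: [482.2, -355.4, 37.3]
ee_rot: [-3.14, 0.003, 0.441]
wrist_force: [-9.1, 1.1, 17.8]
grip_width: 0.7
```

Request:
jog_arm([
  {"offset":[0,0,0.3],"yaw":0},
  {"offset":[0,0,0.4],"yaw":0},
  {"offset":[0,0,0.4],"yaw":0},
])

```text
time: 2.48
tool_pos: [482.2, -355.6, 37.0]
ee_rot: [-3.141, 0.003, 0.44]
wrist_force: [-11.9, 7.0, 37.3]
grip_width: 0.9
```

```bash
python3 - <<'E'
from h import *
s=status.sense(); print(s["tool_pos"],s["wrist_force"])
p,d,K,W=shot("scene"); P=cloud(d,K,W)
for q in [(202,245),(208,258),(205,250),(210,262)]: print(P[q[1],q[0]].round(1))
E
```

```text
[ 482.2383805  -355.56306681   36.96778515] [-11.87576095   6.95776     37.30661497]
[ 508.8 -349.4   40. ]
[ 551.  -337.5   33.7]
[ 522.  -343.6   32.6]
[ 566.6 -332.9   35.8]
```

The force rose from 18 to 37 N within 0.3 mm and the treadle reads level at about 36 mm, so it is on its stop. I'll release it, rise, and go over the stand with the gripper open and yaw near 0.

Request:
jog_arm([
  {"offset":[0,0,-3],"yaw":0},
  {"offset":[0,0,-9],"yaw":0},
  {"offset":[0,0,-15],"yaw":0},
  {"offset":[1,-1,-20],"yaw":0},
  {"offset":[4,-4.5,-22],"yaw":0.1},
  {"offset":[8,-8.5,-22],"yaw":0.2},
  {"offset":[12,-12.5,-22],"yaw":0.3},
  {"offset":[15,-16.1,-22],"yaw":0.4},
  {"offset":[15,-16.1,-22],"yaw":0.44},
  {"offset":[15,-16.1,-22],"yaw":0.44},
], grip=1)

```text
time: 3.78
tool_pos: [550.1, -145.3, 256.4]
ee_rot: [3.141, 0.003, 0.002]
wrist_force: [-0.6, -0.3, 0.2]
grip_width: 87.7
```

```bash
python3 - <<'E'
from h import *
s=status.sense(); print(s["tool_pos"],s["ee_rot"],s["qpos"].round(2))
p,d,K,W=shot("wrist"); save(p,"w1.png"); print(np.array(imaging.camera_info("wrist")["mount"]).round(2),K[0])
E
```

```text
[ 550.07376997 -145.28854526  256.37602573] [3.14145357e+00 3.08952885e-03 1.74281266e-03] [ 0.28  0.3  -0.14  1.68  0.04  1.17 -1.44]
[[-0.0000e+00 -9.6000e-01 -2.9000e-01  7.9610e+01]
 [ 1.0000e+00 -0.0000e+00  0.0000e+00  2.0000e-02]
 [-0.0000e+00 -2.9000e-01  9.6000e-01 -1.6343e+02]
 [ 0.0000e+00  0.0000e+00  0.0000e+00  1.0000e+00]] [408.0222415    0.         314.69652258]
```

View pics/w1.png

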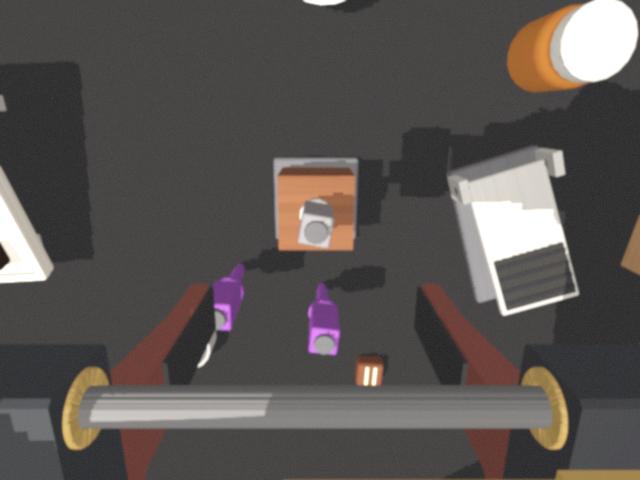

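The wrist view shows the treadle up again with the pad visible at (535,275). The probe top is at (316,231) in the brown block, and the decoys are at (226,315) and (323,340), clear of the fingers' path. The handle is slightly turned, so I'll measure its yaw.

```bash
python3 - <<'E'
from h import *
p,d,K,W=load("wrist"); P=cloud(d,K,W)
a=cv2.resize(p[185:260,270:365],None,fx=8,fy=8,interpolation=cv2.INTER_CUBIC); save(a,"w1c.png")
print("cap",ray(316,231.5,K,W,134))
E
```

```text
cap [ 549.31608761 -146.45962885  134.        ]
```

View pics/w1c.png

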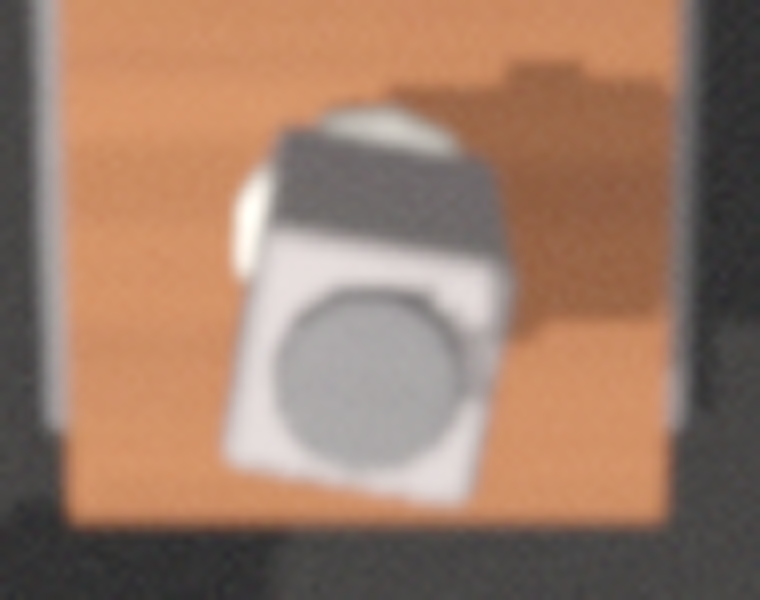

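```bash
python3 - <<'E'
from h import *
p,d,K,W=load("wrist")
c=[ray(270+(x+.5)/8-.5,185+(y+.5)/8-.5,K,W,130) for x,y in[(272,228),(510,265),(465,503),(225,463)]]
c=np.array(c)[:,:2]; print(c.mean(0))
for i in range(4):
    e=c[(i+1)%4]-c[i]; a=np.arctan2(e[1],e[0]); print(np.hypot(*e).round(1),((a+np.pi/4)%(np.pi/2)-np.pi/4).round(3))
E
```

```text
[ 549.08382441 -146.15016692]
22.0 -0.157
23.2 -0.167
22.7 -0.172
22.8 -0.199
```

Request:
jog_arm([
  {"offset":[-0.1,0.08,3],"yaw":0.1},
  {"offset":[-0.1,0.08,8],"yaw":0.17},
  {"offset":[-0.1,0.08,12.5],"yaw":0.17},
  {"offset":[-0.1,0.08,15.5],"yaw":0.17},
  {"offset":[-0.1,0.08,17],"yaw":0.17},
  {"offset":[-0.1,0.08,17],"yaw":0.17},
  {"offset":[-0.1,0.08,17],"yaw":0.17},
])

```text
time: 4.7
tool_pos: [549.2, -147.3, 87.7]
ee_rot: [3.141, 0.001, -0.169]
wrist_force: [-0.1, -0.2, -0.3]
grip_width: 87.8
```

Request:
jog_arm([
  {"offset":[0,0,0],"yaw":0},
  {"offset":[0,0,0],"yaw":0},
  {"offset":[0,0,0],"yaw":0},
  {"offset":[0,0,0],"yaw":0},
  {"offset":[0,0,0],"yaw":0},
  {"offset":[0,0,0],"yaw":0},
  {"offset":[0,0,0],"yaw":0},
  {"offset":[0,0,0],"yaw":0},
], grip=0, newtons=10)

```text
time: 5.7
tool_pos: [549.2, -147.2, 87.6]
ee_rot: [3.141, 0.001, -0.169]
wrist_force: [-0.0, 0.5, -0.8]
grip_width: 24.0
```

The handle is gripped at 24.0 mm. I'll lift it until only the tip is in the hole, then shift along −x so the probe pivots in the pads.

Request:
jog_arm([
  {"offset":[0,0,-1],"yaw":0},
  {"offset":[0,0,-2.5],"yaw":0},
  {"offset":[0,0,-4],"yaw":0},
  {"offset":[0,0,-4.8],"yaw":0},
  {"offset":[0,0,-4.8],"yaw":0},
  {"offset":[0,0,-4.8],"yaw":0},
])

```text
time: 6.45
tool_pos: [549.0, -147.1, 135.3]
ee_rot: [3.141, 0.002, -0.169]
wrist_force: [0.1, -0.4, -1.5]
grip_width: 24.2
```

Request:
jog_arm([
  {"offset":[-0.3,0,0],"yaw":0},
  {"offset":[-0.6,0,0],"yaw":0},
  {"offset":[-0.9,0,0],"yaw":0},
  {"offset":[-1.2,0,0],"yaw":0},
  {"offset":[-1.5,0,0],"yaw":0},
  {"offset":[-1.5,0,0],"yaw":0},
])

```text
time: 7.2
tool_pos: [533.9, -144.5, 135.4]
ee_rot: [3.141, 0.002, -0.169]
wrist_force: [2.1, 0.7, -1.4]
grip_width: 23.7
```

```bash
python3 - <<'E'
from h import *
s=status.sense(); print(s["tool_pos"],s["wrist_force"],s["torque"],s["grip_width"])
p,d,K,W=shot("scene"); save(cv2.resize(p[160:280,205:345],None,fx=5,fy=5,interpolation=cv2.INTER_CUBIC),"tilt1.png")
E
```

```text
[ 533.90164233 -144.47951022  135.41279274] [ 2.05196487  0.71517067 -1.42782225] [ 0.05427222 -0.32325441 -0.01616216] 23.72517816907947
```

View pics/tilt1.png

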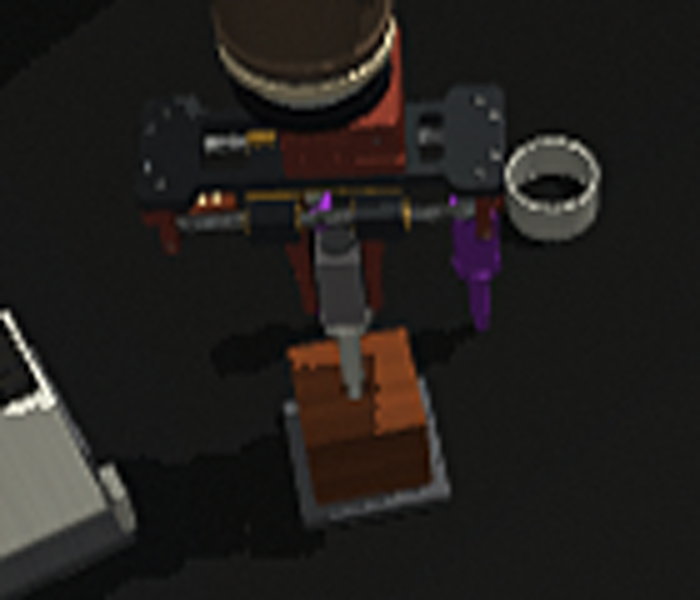

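The picture shows the tip in the hole at (352,395) and the handle leaning toward the robot at (340,270). The sideways force is only 2 N, so it is pivoting in the pads. I'll continue the shift to about 29 mm in all.

Request:
jog_arm([
  {"offset":[-0.3,0,0],"yaw":0},
  {"offset":[-0.6,0,0],"yaw":0},
  {"offset":[-0.9,0,0],"yaw":0},
  {"offset":[-1.2,0,0],"yaw":0},
  {"offset":[-1.4,0,0],"yaw":0},
  {"offset":[-1.4,0,0],"yaw":0},
])

```text
time: 8.0
tool_pos: [519.9, -142.1, 135.5]
ee_rot: [3.141, 0.002, -0.169]
wrist_force: [2.4, 0.0, -1.2]
grip_width: 24.1
```

Request:
jog_arm([
  {"offset":[0,0,0],"yaw":0},
  {"offset":[0,0,-1],"yaw":0},
  {"offset":[0,0,-3],"yaw":0},
  {"offset":[0,0,-6],"yaw":0},
  {"offset":[0,0,-8],"yaw":0},
  {"offset":[0,0,-8],"yaw":0},
], newtons=25)

```text
time: 8.75
tool_pos: [520.5, -142.4, 217.2]
ee_rot: [3.14, -0.0, -0.169]
wrist_force: [0.1, -0.2, -2.6]
grip_width: 23.7
```

```bash
python3 - <<'E'
from h import *
s=status.sense(); print(s["tool_pos"],s["ee_rot"],s["wrist_force"],s["torque"],s["grip_width"])
p,d,K,W=shot("scene"); save(cv2.resize(p[150:270,205:345],None,fx=5,fy=5,interpolation=cv2.INTER_CUBIC),"tilt2.png")
p,d,K,W=shot("wrist"); save(p[100:480,120:520],"w2.png")
E
```

```text
[ 520.54866021 -142.38018463  217.19549051] [ 3.14048587e+00 -2.30944171e-05 -1.69359958e-01] [ 0.14269154 -0.17178533 -2.62830976] [-0.00686433  0.04562464 -0.01980369] 23.741360523868806
```

View pics/w2.png

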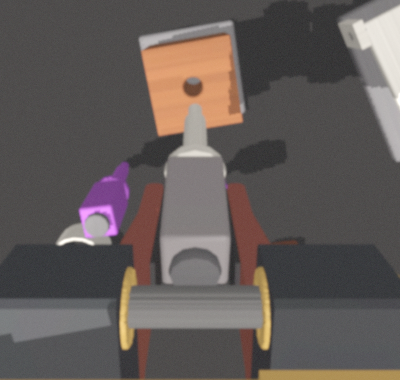

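View pics/tilt2.png

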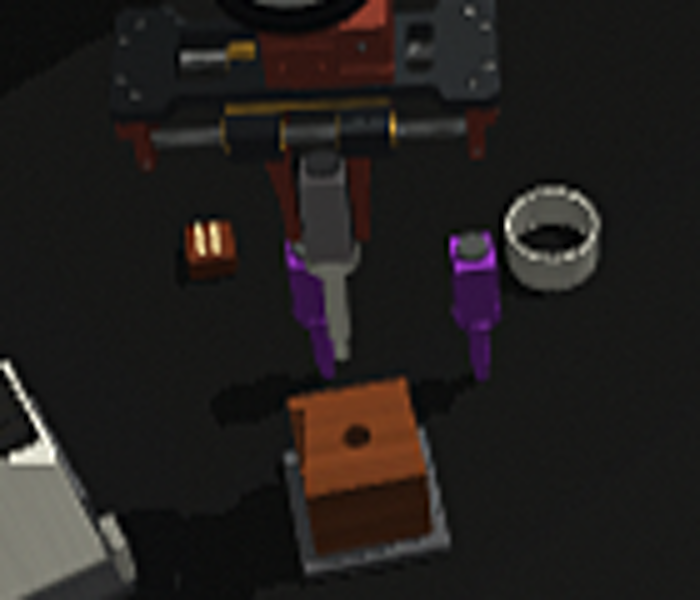

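Both views show the probe leaning, with the handle toward the robot. The tip is at wrist (315,205) and scene (273.3,221.5), and the hole is empty. I'll triangulate the tip.

```bash
python3 - <<'E'
from h import *
from scipy.optimize import least_squares
K1,W1=load("scene")[2:]; p,d,K2,W2=load("wrist")
tp=np.array([520.5,-142.4,217.2]); Rt=R.from_euler('xyz',[3.1405,0,-.1694]).as_matrix()
def proj(X,K,W):
    c=W[:3,:3].T@(X-W[:3,3]); return K[:2,:2]@(c[:2]/c[2])+K[:2,2]
s1,s2=np.array([273.3,221.5]),np.array([315,205.])
f=lambda X:np.r_[proj(X,K1,W1)-s1,proj(X,K2,W2)-s2]
r=least_squares(f,[545,-145,140]); t=Rt.T@(r.x-tp); print("tri",r.x,"tool",t,r.fun)
# handle bottom/tip depth in wrist
P=cloud(d,K2,W2)
for v in (206,210,214,220,228,236): print(v,P[v,315].round(1),((P[v,315]-tp)@Rt).round(1))
# sphere
for zc in (-19,-17.4,-15):
    g=least_squares(lambda q:proj(tp+Rt@[95*np.sin(q[0]),q[1],zc+95*np.cos(q[0])],K2,W2)-s2,[.3,0]); print(zc,g.x)
# handle front face line in wrist column: slope from depth
q=np.array([((P[v,315]-tp)@Rt) for v in range(262,330,4)]); q=q[~np.isnan(q[:,0])]; print(q.round(1)); k=np.polyfit(q[:,2],q[:,0],1); print("handle tilt",np.arctan(k[0]))
E
```

```text
tri [ 548.61738435 -147.55939243  141.13857556] tool [28.58474186  0.26209538 76.06175623] [-0.13734002  0.02794526 -0.03164469  0.00553183]
206 [ 550.2 -147.8  151.2] [30.1  0.3 66. ]
210 [ 548.9 -147.6  155.7] [28.8  0.3 61.5]
214 [ 548.6 -147.5  164.4] [28.6  0.2 52.8]
220 [ 546.9 -147.2  170.6] [26.8  0.2 46.6]
228 [ 544.8 -146.8  178.9] [24.7  0.2 38.3]
236 [ 542.6 -146.4  185.8] [22.5  0.2 31.4]
-19 [0.31695864 0.27403204]
-17.4 [0.31290339 0.27649582]
-15 [0.30683822 0.28018676]
[[ 20.1   0.2   0.6]
 [ 19.4   0.2  -2.3]
 [ 18.7   0.2  -5.2]
 [ 18.3   0.2  -8.7]
 [ 18.3   0.2 -12.8]
 [ 17.    0.2 -13.7]
 [ 16.5   0.2 -16.6]
 [ 15.5   0.2 -18. ]
 [ 14.5   0.1 -19.6]
 [ 14.8   0.1 -23.7]
 [ 14.4   0.1 -26.4]
 [ 13.4   0.1 -27.6]
 [ 12.5   0.1 -28.9]
 [ 11.9   0.1 -30.9]
 [ 11.2   0.1 -32.5]
 [ 11.1   0.1 -35.2]
 [ 10.4   0.1 -36.7]]
handle tilt 0.25800456498067215
```

Tilt measures 0.26–0.31 rad by three methods. In the tool frame the tip is at (28.5, 0.3, 75) mm. I'll carry the probe over the plate at the same height.

Request:
jog_arm([
  {"offset":[-0.2,-2,0],"yaw":0},
  {"offset":[-0.7,-6,0],"yaw":-0.03},
  {"offset":[-1.2,-10.5,0],"yaw":-0.06},
  {"offset":[-1.7,-15,0],"yaw":-0.09},
  {"offset":[-2.3,-20,0],"yaw":-0.12},
  {"offset":[-2.9,-25,0],"yaw":-0.15},
  {"offset":[-3.4,-30,0],"yaw":-0.18},
  {"offset":[-3.9,-34.5,0],"yaw":-0.21},
  {"offset":[-4.4,-38,0],"yaw":-0.23},
  {"offset":[-4.6,-40,0],"yaw":-0.23},
  {"offset":[-4.7,-40.9,0],"yaw":-0.23},
  {"offset":[-4.7,-40.9,0],"yaw":-0.23},
], newtons=30)

```text
time: 10.35
tool_pos: [542.1, 268.3, 214.4]
ee_rot: [3.141, 0.004, 0.06]
wrist_force: [0.7, 0.1, -1.9]
grip_width: 24.0
```

```bash
python3 - <<'E'
from h import *
s=status.sense(); print(s["tool_pos"],s["ee_rot"],s["wrist_force"],s["grip_width"],s["qpos"].round(2))
p,d,K,W=shot("wrist"); save(p[60:460,100:540],"w3.png")
shot("scene")
E
```

```text
[542.06969418 268.26512429 214.40762351] [3.14072496 0.0041523  0.0601051 ] [ 0.70136152  0.12765838 -1.90643822] 23.958064551524835 [-0.3   0.41 -0.32  1.64  0.14  1.12 -2.17]
```

View pics/w3.png

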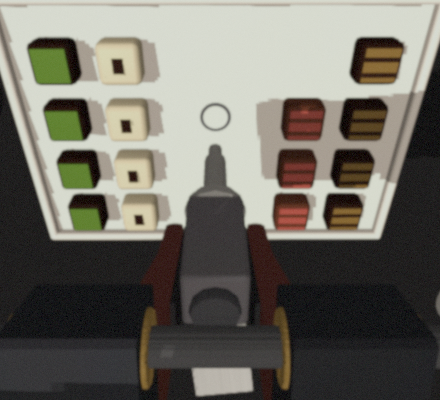

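The ring is at wrist (315,177) and the tip at (315,206), unchanged since the lift, and both sit in the free lane. I'll compute the remaining shift in the wrist camera's own frame.

```bash
python3 - <<'E'
from h import *
p,d,K,W=load("wrist"); P=cloud(d,K,W)
s=status.sense(); tp=s["tool_pos"]; Rt=R.from_euler('xyz',s["ee_rot"]).as_matrix()
T=(P-tp)@Rt
m=np.zeros(d.shape,bool); m[70:195,285:345]=1; m&=(p.min(-1)>180)&(d>0)
q=T[m]
for _ in range(3):
    c=q.mean(0); u,sv,vt=np.linalg.svd(q-c,full_matrices=False); q=q[abs((q-c)@vt[2])<4]
n=vt[2]*-np.sign(vt[2][2]); print("normal tool",n.round(3),"world",(Rt@n).round(3),"az",np.arctan2(-(Rt@n)[1],-(Rt@n)[0]),"n",len(q))
g=cv2.cvtColor(p,cv2.COLOR_RGB2GRAY)[155:198,293:338]; 
cs,_=cv2.findContours((g<170).astype(np.uint8),cv2.RETR_LIST,cv2.CHAIN_APPROX_NONE)
for k in cs:
    if len(k)>=20: print("ellipse",[tuple(np.round(x,1)) if isinstance(x,tuple) else x for x in cv2.fitEllipse(k)],len(k))
from scipy.optimize import least_squares
M=np.linalg.inv(np.block([[Rt,tp[:,None]],[np.zeros((1,3)),np.ones((1,1))]]))@W  # cam->tool
for uv in [(315,177)]:
    r=M[:3,:3]@[(uv[0]-K[0,2])/K[0,0],(uv[1]-K[1,2])/K[1,1],1]; t=((c-M[:3,3])@n)/(r@n); X=M[:3,3]+r*t
    print("ring tool",X.round(1),"world",(tp+Rt@X).round(1))
tip=np.array([28.5,.3,75]); print("tip-to-ring tool",(X-tip).round(1),"normal gap",(tip-c)@n,"in plane",((X-tip)-((X-tip)@n)*n).round(1))
E
```

```text
normal tool [-0.297  0.001 -0.955] world [-0.293 -0.017  0.956] az 0.05798997350963744 n 7131
ellipse [(np.float64(22.0), np.float64(21.9)), (np.float64(23.7), np.float64(25.8)), 89.13553619384766] 68
ellipse [(np.float64(22.1), np.float64(21.5)), (np.float64(27.4), np.float64(30.0)), 89.65623474121094] 82
ring tool [ 36.5  -0.7 138.9] world [578.3 269.9  75.7]
tip-to-ring tool [ 8.  -1.  63.9] normal gap 63.402918112008884 in plane [-10.8  -0.9   3.4]
```

Azimuth and slope match. I'll go to about 12 mm off the surface, then approach along the normal.

Request:
jog_arm([
  {"offset":[0.1,-0.1,1.5],"yaw":0},
  {"offset":[0.3,-0.1,3.2],"yaw":0},
  {"offset":[0.4,-0.1,4.6],"yaw":0},
  {"offset":[0.45,-0.1,5.2],"yaw":0},
  {"offset":[0.45,-0.1,5.2],"yaw":0},
  {"offset":[0.45,-0.1,5.2],"yaw":0},
])

```text
time: 11.2
tool_pos: [546.9, 268.8, 163.2]
ee_rot: [3.141, 0.003, 0.059]
wrist_force: [-0.6, 0.5, -0.6]
grip_width: 23.9
```

```bash
python3 - <<'E'
from h import *
s=status.sense(); print(s["tool_pos"],s["ee_rot"],s["wrist_force"],s["grip_width"])
p,d,K,W=shot("wrist"); p2=load("wrist")[0]
a=cv2.resize(p[150:250,255:375],None,fx=4,fy=4,interpolation=cv2.INTER_CUBIC)
ps,ds,_,_=shot("scene"); b=cv2.resize(ps[165:265,370:450],None,fx=4,fy=4,interpolation=cv2.INTER_CUBIC)
save(np.hstack([a,b]),"c4.png")
E
```

```text
[546.88956223 268.77721988 163.15901081] [3.14087769e+00 2.92975497e-03 5.89183202e-02] [-0.61003758  0.5392263  -0.57352527] 23.872854407783823
```

View pics/c4.png

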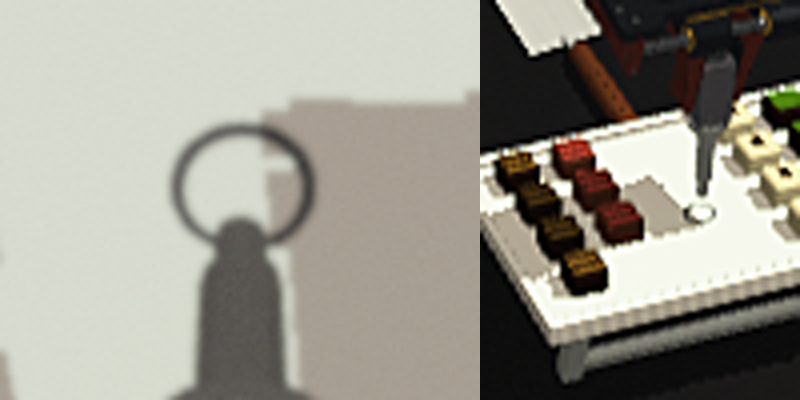

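The left panel (wrist) shows the ring centred at (243,187) with the tip at (240,225) just below it. The right panel (scene) shows the tip at (703,192) directly over the ring at (701,212). I'll advance along the probe axis, using force to find contact.

Request:
jog_arm([
  {"offset":[0.1,0,0.3],"yaw":0},
  {"offset":[0.2,0,0.6],"yaw":0},
  {"offset":[0.28,0,0.9],"yaw":0},
  {"offset":[0.36,0,1.15],"yaw":0},
  {"offset":[0.36,0,1.15],"yaw":0},
  {"offset":[0.36,0,1.15],"yaw":0},
])

```text
time: 12.05
tool_pos: [550.5, 269.0, 151.8]
ee_rot: [3.141, 0.003, 0.059]
wrist_force: [-0.7, 0.2, -1.1]
grip_width: 24.1
```

```bash
python3 - <<'E'
from h import *
s=status.sense(); print(s["tool_pos"],s["wrist_force"],s["torque"])
E
```

```text
[550.51173364 269.02141752 151.84925271] [-0.65465379  0.22041854 -1.13843203] [ 0.04785268 -0.02296655 -0.0143972 ]
```

Request:
jog_arm([
  {"offset":[0.05,0,0.15],"yaw":0},
  {"offset":[0.09,0,0.29],"yaw":0},
  {"offset":[0.09,0,0.29],"yaw":0},
  {"offset":[0.09,0,0.29],"yaw":0},
])

```text
time: 12.55
tool_pos: [551.5, 269.1, 149.1]
ee_rot: [3.141, 0.002, 0.059]
wrist_force: [0.5, 0.1, 0.1]
grip_width: 23.7
```

Request:
jog_arm([
  {"offset":[0.05,0,0.15],"yaw":0},
  {"offset":[0.09,0,0.29],"yaw":0},
  {"offset":[0.09,0,0.29],"yaw":0},
  {"offset":[0.09,0,0.29],"yaw":0},
])

```text
time: 13.05
tool_pos: [552.3, 269.1, 146.2]
ee_rot: [3.141, 0.003, 0.059]
wrist_force: [-0.2, -0.0, 0.8]
grip_width: 23.6
```

```bash
python3 - <<'E'
from h import *
F=[];G=[]
for i in range(8):
    imaging.camera("top"); s=status.sense(); F.append(s["wrist_force"]);G.append(s["torque"])
print(s["tool_pos"],np.mean(F,0),np.std(F,0),np.mean(G,0))
E
```

```text
[552.30124353 269.14667127 146.158049  ] [-0.95907999 -0.38990478  0.90274235] [0.51495723 0.53938234 0.53556541] [-0.03389647  0.25173798 -0.01206435]
```

Request:
jog_arm([
  {"offset":[0.03,0,0.1],"yaw":0},
  {"offset":[0.06,0,0.19],"yaw":0},
  {"offset":[0.06,0,0.19],"yaw":0},
  {"offset":[0.06,0,0.19],"yaw":0},
])

```text
time: 13.95
tool_pos: [552.9, 269.2, 144.3]
ee_rot: [3.141, 0.003, 0.059]
wrist_force: [-1.1, -0.8, 1.6]
grip_width: 24.0
```

```bash
python3 - <<'E'
from h import *
F=[];G=[]
for i in range(8):
    imaging.camera("top"); s=status.sense(); F.append(s["wrist_force"]);G.append(s["torque"])
print(s["tool_pos"],np.mean(F,0),np.mean(G,0),s["grip_width"])
p,d,K,W=shot("wrist")
a=cv2.resize(p[150:250,255:375],None,fx=4,fy=4,interpolation=cv2.INTER_CUBIC)
ps,ds,_,_=shot("scene"); b=cv2.resize(ps[165:265,370:450],None,fx=4,fy=4,interpolation=cv2.INTER_CUBIC)
save(np.hstack([a,b]),"c5.png")
E
```

```text
[552.87044077 269.20897181 144.26990701] [-1.22205602 -0.38370895  1.06942784] [-0.04025115  0.40390188  0.0304645 ] 23.941207526326956
```

View pics/c5.png

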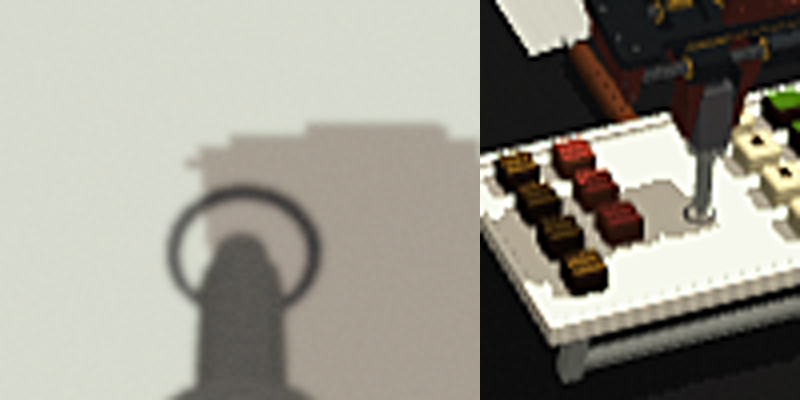

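The tip sits inside the ring, within about 2 mm of its centre, and the collar and stem haven't shifted in the view. Force along the normal is about 2.6 N, which gives roughly 5 mm of push-in. The geometry gives about 7 mm. Both are well inside the limits, so I'm handing in.

```bash
python3 - <<'E'
from cell import status, hand_in
s=status.sense(); print(s["time"],abs(s["dq"]).max(),s["grip_width"])
print(hand_in())
E
```

```text
14.45 0.001826626535404932 23.976144082257104
the job is handed in; nothing more can be done
None
```

I finished the job and handed it in at 14.45 s, with the probe held still in the ring; no verdict was reported.

**What I did**
- **Treadle:** I pressed it to its stop with the shut fingers. The force rose from 18 to 37 N within 0.3 mm and the treadle read level. It was up again in the next wrist view.
- **Probe:** I gripped the handle lightly and lifted it. The jog cannot tilt the tool, so I used the rim of the stand's hole to pivot the probe about 0.3 rad in the pads. I then gripped it firmly, carried it to the plate, and pressed it along the plate's normal.

**Last checks**
- **Position:** The tip is inside the ring, about 2 mm from its centre.
- **Squareness:** The probe's tilt measured 0.26–0.31 rad after the lift, against a fitted plate slope of 0.30. I did not measure it again after contact, but the probe looked unmoved in the fingers.
- **Push:** About 2.6 N along the normal, which the spring rate turns into about 4.6 mm of push-in. The geometry gave about 7 mm instead. The two disagree by about 2 mm, but both are within 2–10.5 mm.
- **Hold:** The grip reads 24.0 mm and the arm is steady.

The force readings carry about 0.5 N of noise. I saw no contact with the pralines and did not see anything else on the counter move.

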